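# Clear the bottle and shut the drawers of the craft chest

### The arm

A 6-joint arm with a two-finger parallel gripper is mounted at the origin on the work surface. World frame = base frame: x ahead of the robot, y to its left, z up, the work surface at z = 0. Lengths are in mm, angles in degrees, forces in N, time in s.
With the tool pointing down it reaches from about 300 to 850 mm from the base axis. Payload 4.2 kg.
Tool frame: the origin (TCP) lies midway between the tips of the shut fingers; the grasp point (between the pads) lies env.grip_depth behind it (env.grip_depth is the distance from the TCP to the grasp point, in mm); z points along the fingers, y is the direction in which the jaws open and shut (so a half turn about z gives the same grasp; the last joint's range is limited). The gripper opens to 91 mm and grips with 3 to 60 N. Pads are 32 mm wide; open, the fingers measure 118 mm over their backs; the gripper's body (76 mm by 178 mm) begins 60 mm behind the grasp point.
Start: joints at [68.927, 18.312, 89.639, -0, 72.044, -1.146], TCP at [195.981, 540.59, 184.876] pointing down, gripper open.
Joint ranges: [-177.97, 177.97], [-48.28, 115.42], [12.27, 149.76], [-77.06, 257.06], [2.81, 150.46], [-146.56, 146.56]. Speed limits (degrees/s): [147.25, 147.25, 180, 180, 180, 180].

### API

Orientations are given as [roll, pitch, yaw] about the fixed x, y, z axes, in that order (R = Rz(yaw) Ry(pitch) Rx(roll)).
In Python, from workcell import env, cams, spotter gives the robot as it stands.
- The arm moves only by the tool apply_moves, never from a script. Its argument "plan" is a list of rows, each an object with "jaw": the closure, from 0 (fully open) to 1 (shut); "delta_pos": the shift along the tool's x, y, z in mm, a list of three; "spin": the turn about the tool's z in rad. In form: [{"jaw": jaw, "delta_pos": [dx, dy, dz], "spin": spin}, ...]. A call has exactly 8 rows; each row is the pose to reach, as a shift and turn from the pose measured when the call began, along the tool's axes at that moment; what a row does not reach only later rows make up. A row lasts 1/8 s, in which the tool goes at most 62.5 mm and 10.7 degrees, less where a joint would pass 70% of its speed; a pose out of reach is approached as far as the arm can. A call with a gripper value outside its range is refused whole. The fingers move at their own pace and stop on an object; "squeeze" is the grip in N (left out, the last holds). Time passes only in rows, so rows that repeat a pose let the fingers close, or fill a call up. It gives the time, the measured TCP pose, the force and the opening at its end, in the units of the state.
- env.state(): the state, without advancing time (a new reading comes with each control period).
- cams.grab_frame(name): name is "side" or "top" or "wrist"; returns the picture (480x640x3 uint8, red, green, blue); there is no depth.
- cams.calibration(name): a dict with "camera_matrix" (3x3 intrinsics, pixels), "rvec" (rotation vector, rad) and "tvec" (3), from world to camera coordinates, as OpenCV has them. Camera axes: x right, y down, z forward; pixel columns grow to the right and rows downward; lengths in mm; the calibration is good to about 2 mm. The wrist camera is an equidistant fisheye: a pixel r from the principal point sees the ray r / f radians off the axis. A picture is of the moment at which its call begins: read the wrist's pose just before it. calibration takes no time and is no camera call; for the wrist camera it gives the pose at the moment of the call.
- env.job_done(): hands the job in, once; it reports no verdict.
Trained networks look in the newest picture that a camera, given by its name, has taken for a name from the list of things; names that differ only in an ending like _2 or _b are one class to them, and where a whole thing is asked for, a point or a joint stands for the part that bears it (a point fixed in the world has none). Each returns a list of dicts, best first, with "confidence" (0 to 1); they miss things now and then, are a little off and sometimes report something else, mostly with a low value. They report only what shows in the picture. A call takes as long as a camera call. They do not tell look-alikes from the thing itself.
- spotter.masks_of(camera, target): "region" (480x640 bool, what is visible of it) and "extent" ([left, top, right, bottom] in pixels, round what is visible of it).
The state is a dict: "time_s": time; "qpos": joint angles; "qvel": joint speeds; "effort": joint torques, N m; "ee_pos": TCP position; "ee_rot": TCP orientation; "force": force on the tool from outside, world axes, zero at the start; "torque": the same for the moment, N m; "gripper_width": finger opening in mm.
Only numpy, scipy, OpenCV 4.12 (cv2) and the standard library are available. Lean on these libraries where they do the work, as an engineer would, in place of code of your own. Each camera call takes 0.05 s, during which the arm holds its last target.

### The job

Both drawers of the small wooden chest are standing open, and a tall stoppered bottle has been left upright in one of them, so that it will not go in. Take the bottle out and stand it upright in the gap between the two bottles on the small wooden board, then push both drawers fully home, without slamming, until each seats at its catch. The squat pot in the other drawer stays in it, upright; do not knock over or shift the other things standing about.

Things in the scene. Friction and masses are not known exactly. Their poses are not given: they have to be found in the camera images.
- chest: small wooden chest with two drawers side by side, fixed; 300 mm wide (y), 180 deep (x), 77 high. Origin: on the table under the middle of its front (outer face of the shut drawers); x points into the chest, y to its left seen from the robot. Drawers come out towards -x. The opening ends 67 mm above the table: too low for the bottle. Fixed books lie on top from 115 mm behind the front, to 125 mm height.
- left_drawer (a joint): how far the left drawer (centre line at y = 73 mm of the chest) is out, m; 0 = home, 0.14 = fully out. It slides along the chest's x with 1 to 2 N; in the last 12 mm it meets a sprung catch (up to about 12 N, most at 10 mm); pushed on past it, it snaps home to 0 and stays; let go before, it springs back to 11 to 17 mm open.
- right_drawer (a joint): how far the right drawer (centre line at y = -73 mm of the chest) is out, m; 0 = home, 0.14 = fully out. It slides along the chest's x with 1 to 2 N; in the last 12 mm it meets a sprung catch (up to about 12 N, most at 10 mm); pushed on past it, it snaps home to 0 and stays; let go before, it springs back to 11 to 17 mm open.
- left_drawer_knob (a point): middle of the outer end of the left drawer's knob (24 mm disc, 40 mm above the table, standing 20 mm out from the drawer front); moves with the drawer. The front is a flat panel 143 mm wide, 12 thick, 7 to 65 mm above the table; push on panel or knob. The drawer's side walls end 44 mm, its inner floor 15 mm above the table.
- right_drawer_knob (a point): middle of the outer end of the right drawer's knob (24 mm disc, 40 mm above the table, standing 20 mm out from the drawer front); moves with the drawer. The front is a flat panel 143 mm wide, 12 thick, 7 to 65 mm above the table; push on panel or knob. The drawer's side walls end 44 mm, its inner floor 15 mm above the table.
- bottle_center (a point): centre, half-way up, of the tall bottle, brown with a cork stopper, 100 mm high, round, 42 mm across up to 66 mm above its foot, then narrowing to a neck 25 mm across; 140 g; z is its axis. It stands on the floor (15 mm above the table) of one of the drawers, left or right.
- pot_center (a point): centre, half-way up, of the squat brown pot, 42 mm across and 36 mm high, which stands in the other drawer and belongs there; z is its axis.
- board_gap (a point): middle of the upper face of the small wooden board (210 x 90 mm, 10 mm thick, fixed on the table to the left or the right of the chest); x along its length, z up. A bottle stands about 70 mm to either side along x; the free place between them, for the bottle, is this point.
- stock_a_center (a point): centre, half-way up, of the reddish clay bottle on the board, on the +x side of the gap, 40 mm across and 90 mm high, loose; z is its axis. Leave it where it stands.
- stock_b_center (a point): centre, half-way up, of the dark green bottle on the board, on the -x side of the gap, 40 mm across and 85 mm high, loose; z is its axis. Leave it where it stands.
- inkwell_a_center (a point): centre, half-way up, of a squat brown inkwell on the table in front of the left drawer, 40 mm across and 45 mm high, loose; z is its axis. Leave it where it stands.
- inkwell_b_center (a point): centre, half-way up, of a squat pale inkwell on the table in front of the right drawer, 36 mm across and 38 mm high, loose; z is its axis. Leave it where it stands.
- burnisher_center (a point): middle of a small hand tool with a red handle, 145 mm long along its x, 16 mm thick, lying on a pale cutting mat on the side of the chest away from the board. Leave it where it lies.
- jug_center (a point): centre, half-way up, of a pale clay jug on the table close beside the chest, left or right of it, 54 mm across and 85 mm high, loose; z is its axis. Leave it where it stands.
- dish_center (a point): centre, half-way up, of a low white pot on the table close beside the chest, on the other side from the jug, 60 mm across and 40 mm high, loose; z is its axis. Leave it where it stands.
- bottle: the same tall bottle; origin: centre of its foot, z its axis.
There are look-alikes about, which are no part of the job. Leave any yellow look-alike of the bottle alone.

How it is judged:
By the outcome, as a careful person would: the job done as asked, in the order asked, and still so for the second after the job is handed in, with the robot touching nothing.
It also fails if it takes over 64 s, if anything falls off the work surface, if the arm or the gripper's body presses on something with over 40 N, if the wrist force passes 120 N, or if a joint passes its speed limit or range.

## Working session

There is one attempt and no reset: what is moved stays moved. The work goes in short steps, Python scripts to look and compute and a tool call to move; the robot and the scene stay as the last step left them, time stands still between calls to the robot, and variables do not carry over. Pictures are saved under pics/ and viewed, and the job is handed in when it is done.

Besides the shell and the picture viewer there is one more tool, called as name(argument=value, ...) on one line, values as JSON. apply_moves: Moves the arm, as the interface text tells. Its arguments: {"type":"object","properties":{"plan":{"type":"array"},"squeeze":{"type":"number"}},"required":["plan"]}

```bash
mkdir -p pics; ls; python3 - <<'E'
from workcell import env, cams, spotter
import cv2,numpy as np
print(env.state()); print(env.grip_depth)
for n in ["side","top","wrist"]:
    im=cams.grab_frame(n); cv2.imwrite(f"pics/{n}0.png",im[:,:,::-1])
    c=cams.calibration(n); print(n,c)
E
```

```text
pics
{'time_s': 0.0, 'qpos': array([ 6.89273444e+01,  1.83501184e+01,  8.97059333e+01, -8.05226783e-04,
        7.20449152e+01, -1.14461405e+00]), 'qvel': array([-0.07107332, -0.01941146, -0.02463796, -0.02133364,  0.09058163,
       -0.07038245]), 'effort': array([ 2.27352008e-03, -4.12478435e+01, -2.31972903e+01,  7.30397925e-02,
        4.57240990e-02, -1.51472696e-04]), 'ee_pos': array([195.77231879, 540.04838286, 184.03880756]), 'ee_rot': array([-1.79899038e+02, -1.25148852e-03,  1.60072206e+02]), 'force': array([ 0.27159531,  0.77853096, -0.34394267]), 'torque': array([-0.01813581,  0.02775419,  0.00704152]), 'gripper_width': 91.06721522070545}
18.8
side {'camera_matrix': array([[502.63834867,   0.        , 315.64203877],
       [  0.        , 502.63834867, 244.147105  ],
       [  0.        ,   0.        ,   1.        ]]), 'rvec': array([ 2.02422961, -0.64182283,  0.3942443 ]), 'tvec': array([-420.79390927,  220.52399259,  731.34662174])}
top {'camera_matrix': array([[508.25061092,   0.        , 313.88689205],
       [  0.        , 508.25061092, 239.55962968],
       [  0.        ,   0.        ,   1.        ]]), 'rvec': array([ 2.11976156, -2.14116215,  0.20224531]), 'tvec': array([ -11.15742864,  545.04310039, 1130.45329186])}
wrist {'camera_matrix': array([[371.64829954,   0.        , 317.04798456],
       [  0.        , 371.64829954, 242.74930411],
       [  0.        ,   0.        ,   1.        ]]), 'rvec': array([-2.38262864, -1.67037544, -0.22726693]), 'tvec': array([-572.8833369 ,  -30.23251182,  390.89935647])}
```

View pics/side0.png

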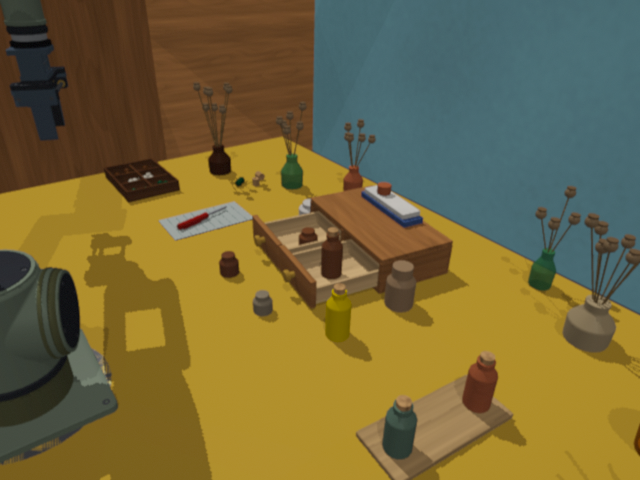

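View pics/top0.png

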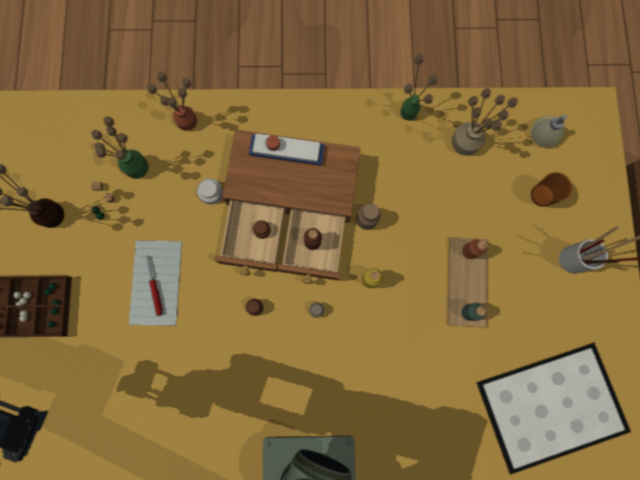

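View pics/wrist0.png

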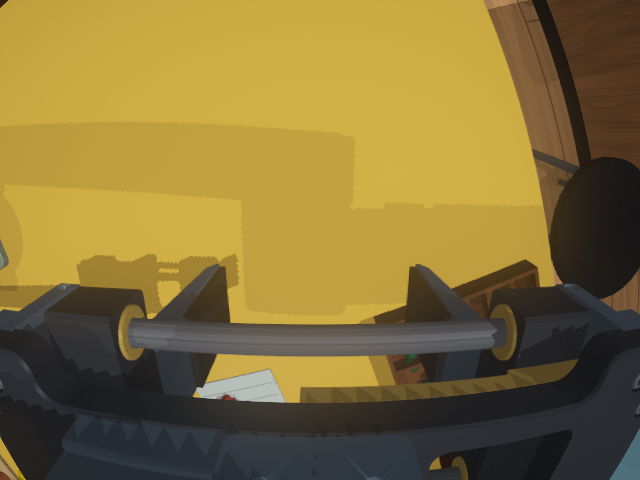

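The side view shows the chest in the middle. The brown bottle (331,255) is in the near (right) drawer, with the yellow look-alike at (339,315) and the board at (437,425) on the right. The top view shows the bottle at (313,238), the pot at (262,229), the board centre at about (468,282) and the jug at (369,216).

```bash
cat > h.py <<'E'
import numpy as np,cv2
from scipy.optimize import least_squares
def proj(c,P):
    p,_=cv2.projectPoints(np.asarray(P,float).reshape(-1,3),c["rvec"],c["tvec"],c["camera_matrix"],None); return p.reshape(-1,2)
def ray(c,uv):
    R,_=cv2.Rodrigues(c["rvec"]); K=c["camera_matrix"]
    d=R.T@np.linalg.inv(K)@np.array([uv[0],uv[1],1.]); o=-R.T@np.asarray(c["tvec"]).ravel(); return o,d/np.linalg.norm(d)
def onz(c,uv,z):
    o,d=ray(c,uv); return o+d*(z-o[2])/d[2]
def tri(l):
    A=np.zeros((3,3));b=np.zeros(3)
    for c,uv in l:
        o,d=ray(c,uv);M=np.eye(3)-np.outer(d,d);A+=M;b+=M@o
    return np.linalg.solve(A,b)
E
python3 - <<'E'
from workcell import env, cams, spotter
import cv2,numpy as np,pickle
from h import *
res={}
C={n:cams.calibration(n) for n in("side","top")}
names=["bottle_center","pot_center","board_gap","stock_a_center","inkwell_a_center","burnisher_center","jug_center","dish_center","left_drawer","left_drawer_knob","chest","bottle"]
ims={n:cams.grab_frame(n) for n in C}
for n in C:
    for t in names:
        r=spotter.masks_of(n,t); res[n,t]=r
        print(n,t,[(round(d["confidence"],2),list(map(int,d["extent"])),int(d["region"].sum())) for d in r[:5]])
pickle.dump((res,C,ims),open("m.pkl","wb"))
print(env.state()["time_s"])
E
python3 - <<'E'
import cv2
for n,(x0,y0,x1,y1) in {"side":(220,180,460,360),"top":(190,120,500,340)}.items():
    im=cv2.imread(f"pics/{n}0.png")[y0:y1,x0:x1]; s=2.5
    cv2.imwrite(f"pics/{n}0z.png",cv2.resize(im,None,fx=s,fy=s,interpolation=cv2.INTER_CUBIC))
E
```

```text
side bottle_center [(0.78, [322, 283, 349, 342], 1226), (0.61, [320, 230, 343, 278], 953)]
side pot_center [(0.67, [296, 228, 317, 244], 257), (0.65, [463, 350, 496, 414], 1581)]
side board_gap [(0.75, [351, 377, 511, 480], 6183), (0.16, [460, 354, 497, 415], 1622)]
side stock_a_center [(0.76, [462, 348, 497, 414], 1566)]
side inkwell_a_center [(0.59, [217, 248, 239, 277], 483), (0.48, [251, 180, 450, 308], 13744)]
side burnisher_center [(0.55, [176, 214, 212, 227], 261)]
side jug_center [(0.63, [386, 259, 415, 314], 1354)]
side dish_center [(0.18, [378, 395, 417, 462], 1757)]
side left_drawer [(0.86, [249, 209, 337, 267], 2404)]
side left_drawer_knob [(0.78, [251, 211, 338, 269], 2364)]
side chest [(0.81, [252, 182, 452, 309], 13644)]
side bottle [(0.75, [324, 282, 348, 344], 1208), (0.65, [320, 228, 340, 280], 943), (0.44, [252, 292, 272, 317], 448)]
top bottle_center [(0.61, [360, 268, 380, 288], 335)]
top pot_center [(0.63, [251, 221, 272, 236], 269)]
top board_gap [(0.95, [449, 238, 488, 326], 2499)]
top stock_a_center [(0.94, [461, 237, 487, 259], 405)]
top inkwell_a_center [(0.77, [247, 301, 262, 317], 251), (0.56, [218, 130, 357, 283], 15886)]
top burnisher_center [(0.72, [150, 277, 159, 314], 221)]
top jug_center [(0.82, [355, 202, 380, 231], 537)]
top dish_center [(0.66, [300, 228, 322, 253], 311), (0.59, [212, 202, 285, 275], 3574)]
top left_drawer [(0.62, [212, 201, 286, 274], 3672)]
top left_drawer_knob [(0.87, [215, 201, 285, 274], 3379)]
top chest [(0.74, [218, 128, 356, 283], 15768), (0.72, [278, 208, 341, 282], 3219)]
top bottle [(0.85, [359, 268, 382, 291], 345), (0.78, [301, 227, 324, 247], 357), (0.25, [149, 276, 157, 314], 224)]
1.45
```

View zoomed.

View pics/side0z.png

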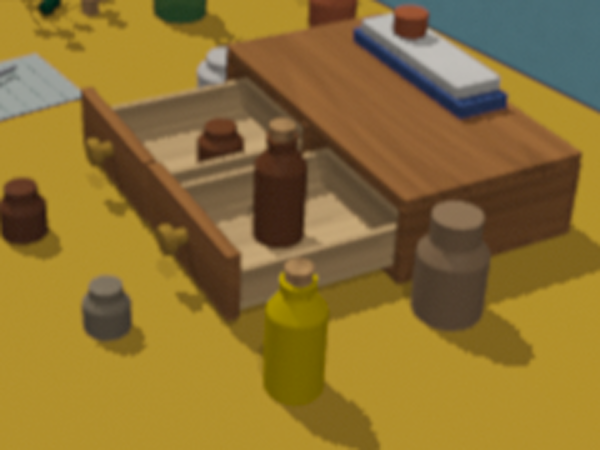

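View pics/top0z.png

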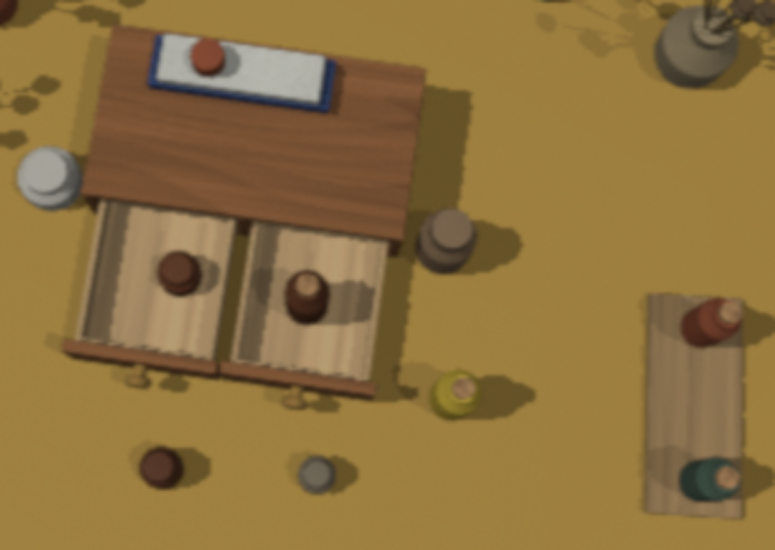

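The zooms show the bottle with cork top at side (333,231) and top (313,234). The board corners are at top zoom (648,294), (744,299), (745,517) and (645,513).

```bash
python3 - <<'E'
import pickle
from h import *
res,C,ims=pickle.load(open("m.pkl","rb"))
S=lambda x,y:(220+x/2.5,180+y/2.5)
T=lambda x,y:(190+x/2.5,120+y/2.5)
s,t=C["side"],C["top"]
def tt(n,a,b): print(n,tri([(s,a),(t,b)]).round(1), np.abs(proj(s,tri([(s,a),(t,b)]))-a).round(1))
tt("bottle cork",S(284,127),T(307,284))
tt("yellow cork",S(299,268),T(462,387))
tt("jug top",S(459,213),T(452,229))
tt("knobR",S(173,236),T(294,400)); tt("knobL",S(98,150),T(139,378))
for n,e in [("stockA",None)]: pass
tt("red cork",(486,359),T(731,314)); tt("green cork",(403,404),T(728,478))
cor=[T(110,27),T(425,70),T(400,238),T(84,195)]
P=np.array([onz(t,c,77) for c in cor]); print("chest top",P.round(0)); 
print("sides",[np.linalg.norm(P[i]-P[(i+1)%4]).round(0) for i in range(4)])
f=P[2]-P[3]; print("yaw of into-chest",np.degrees(np.arctan2(f[1],f[0]))+90, "mid front",(P[2]+P[3])/2)
B=np.array([onz(t,T(*c),10) for c in [(648,294),(744,299),(745,517),(645,513)]]); print("board",B.round(0),B.mean(0).round(1))
print([np.linalg.norm(B[i]-B[(i+1)%4]).round(0) for i in range(4)])
d=(B[0]+B[1]-B[2]-B[3]);print("board yaw",np.degrees(np.arctan2(d[1],d[0])))
# foots: bottle base visible front bottom in side
for n,p,z,r in [("bottle",T(307,300),0,0)]: pass
# drawer front top edge panel outer corners z=65 : top view
for n,p in [("L",T(64,345)),("mid",T(218,373)),("R",T(375,393))]: print("panel",n,onz(t,p,65).round(1))
# side view panel corners
for n,p in [("Lout",S(85,90)),("mid",S(152,166)),("Rout",S(237,258))]: print("panel side",n,onz(s,p,65).round(1))
print("side board corners",[onz(s,p,10).round(0) for p in [(359,433),(405,473),(512,410),(467,372)]])
for n,p,z in [("inkA",T(161,466),40),("inkB",T(316,474),36),("pot",T(179,270),45),("dish",T(47,174),38)]: print(n,onz(t,p,z).round(0))
E
```

```text
bottle cork [547.1 -14.1 112.8] [[0.3 0. ]]
yellow cork [ 456.2 -149.4   98.4] [[0.2 0. ]]
jug top [ 602.5 -147.1   86.6] [[0.7 0.1]]
knobR [453.2  -2.1  42.8] [[1.  0.1]]
knobL [473.9 141.4  42.4] [[0.2 0. ]]
red cork [ 518.6 -391.    96.6] [[0.5 0.1]]
green cork [ 374.3 -380.1   91.7] [[0.2 0. ]]
chest top [[ 802.  169.   77.]
 [ 757. -127.   77.]
 [ 596. -100.   77.]
 [ 639.  190.   77.]]
sides [np.float64(299.0), np.float64(164.0), np.float64(293.0), np.float64(165.0)]
yaw of into-chest -8.470615951141113 mid front [617.31979726  45.22320956  77.        ]
board [[ 554. -343.   10.]
 [ 548. -435.   10.]
 [ 341. -421.   10.]
 [ 346. -328.   10.]] [ 447.4 -381.7   10. ]
[np.float64(92.0), np.float64(207.0), np.float64(93.0), np.float64(208.0)]
board yaw -4.009456898489684
panel L [501.6 207.3  65. ]
panel mid [474.6  67.3  65. ]
panel R [455.  -74.6  65. ]
panel side Lout [498.9 204.1  65. ]
panel side mid [477.3  61.2  65. ]
panel side Rout [458.7 -79.   65. ]
side board corners [array([ 350., -334.,   10.]), array([ 358., -413.,   10.]), array([ 553., -428.,   10.]), array([ 560., -342.,   10.])]
inkA [393. 121.  40.]
inkB [384. -21.  36.]
pot [574. 105.  45.]
dish [670. 232.  38.]
```

Measured heights fit the text: bottle cork 113 (expected 115), knobs 42 (expected 40), stock tops 97 and 92 (expected 100 and 95). The bottle axis is at about (547,-14), the board gap at about (447,-383), and the chest yaw is about -8.5°. I'm moving above the bottle and turning the jaws across the chest.

apply_moves(plan=[{"jaw": 0, "delta_pos": [-30, -24, -10], "spin": 0.18}, {"jaw": 0, "delta_pos": [-60, -48, -20], "spin": 0.36}, {"jaw": 0, "delta_pos": [-95, -75, -30], "spin": 0.54}, {"jaw": 0, "delta_pos": [-130, -100, -40], "spin": 0.72}, {"jaw": 0, "delta_pos": [-165, -126, -46], "spin": 0.9}, {"jaw": 0, "delta_pos": [-200, -152, -46], "spin": 1.08}, {"jaw": 0, "delta_pos": [-232, -178, -46], "spin": 1.26}, {"jaw": 0, "delta_pos": [-260, -200, -46], "spin": 1.44}])

```text
time_s: 2.45
ee_pos: [372.9, 262.6, 231.0]
ee_rot: [180.0, -0.0, 77.2]
force: [-0.2, 1.0, 0.3]
gripper_width: 91.6
```

apply_moves(plan=[{"jaw": 0, "delta_pos": [-33, 33, 0], "spin": 0.185}, {"jaw": 0, "delta_pos": [-66, 66, 0], "spin": 0.37}, {"jaw": 0, "delta_pos": [-99, 99, 0], "spin": 0.555}, {"jaw": 0, "delta_pos": [-132, 132, 0], "spin": 0.74}, {"jaw": 0, "delta_pos": [-165, 165, 0], "spin": 0.925}, {"jaw": 0, "delta_pos": [-195, 195, 0], "spin": 1.11}, {"jaw": 0, "delta_pos": [-218, 218, 0], "spin": 1.295}, {"jaw": 0, "delta_pos": [-232, 231, 0], "spin": 1.48}])

```text
time_s: 3.45
ee_pos: [547.5, -16.3, 230.9]
ee_rot: [-180.0, -0.0, -8.0]
force: [-1.3, -0.3, -0.4]
gripper_width: 91.3
```

```bash
cat >> h.py <<'E'
def fproj(c,P):
    R,_=cv2.Rodrigues(np.asarray(c["rvec"],float)); p=np.asarray(P,float).reshape(-1,3)@R.T+np.asarray(c["tvec"]).ravel()
    K=c["camera_matrix"]; rho=np.hypot(p[:,0],p[:,1]); th=np.arctan2(rho,p[:,2])
    return np.c_[K[0,2]+K[0,0]*th*p[:,0]/rho,K[1,2]+K[1,1]*th*p[:,1]/rho]
def fray(c,uv):
    R,_=cv2.Rodrigues(np.asarray(c["rvec"],float)); K=c["camera_matrix"]
    a=(uv[0]-K[0,2])/K[0,0]; b=(uv[1]-K[1,2])/K[1,1]; th=np.hypot(a,b)
    d=np.array([a/th*np.sin(th),b/th*np.sin(th),np.cos(th)]); return -R.T@np.asarray(c["tvec"]).ravel(),R.T@d
def fonz(c,uv,z):
    o,d=fray(c,uv); return o+d*(z-o[2])/d[2]
E
python3 - <<'E'
from workcell import env, cams, spotter
from h import *
s=env.state(); c=cams.calibration("wrist"); im=cams.grab_frame("wrist")[:,:,::-1].copy()
print(s["ee_pos"].round(1),s["ee_rot"].round(2),s["qpos"].round(1),s["time_s"]); cv2.imwrite("pics/w1raw.png",im)
for P,col in [((547,-14,115),(0,255,0)),((547,-14,15),(255,0,0)),((447,-383,10),(0,0,255)),((453,-2,40),(255,0,255)),((474,141,40),(255,0,255))]:
    u=fproj(c,P)[0]; print(P,u.round(0)); 
    if 0<u[0]<640: cv2.circle(im,tuple(int(v) for v in u),3,col,1)
cv2.imwrite("pics/w1.png",im)
import pickle; pickle.dump(c,open("cw1.pkl","wb"))
E
```

```text
[547.5 -16.3 230.9] [-1.7999e+02 -3.0000e-02 -8.0300e+00] [-2.9 14.3 88.6  0.  77.  95.1] 3.45
(547, -14, 115) [313. 230.]
(547, -14, 15) [314. 209.]
(447, -383, 10) [580. 247.]
(453, -2, 40) [315. 295.]
(474, 141, 40) [193. 293.]
```

View pics/w1.png

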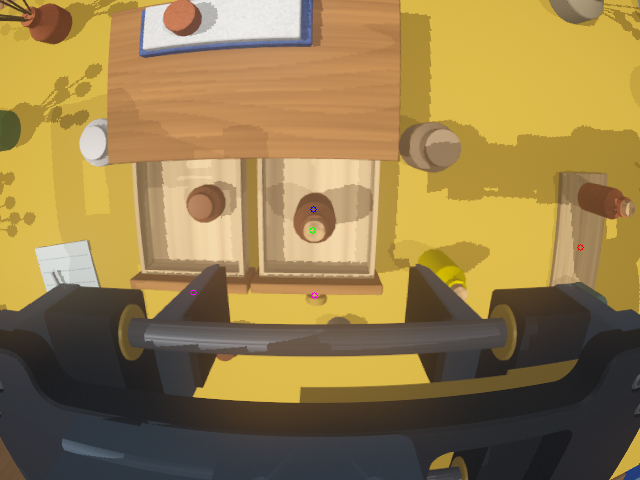

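The projected points land on the cork (313,230) and knob (315,295) in the wrist image, so the measurement agrees. Descending to grasp.

apply_moves(plan=[{"jaw": 0, "delta_pos": [0, -2, 30], "spin": 0}, {"jaw": 0, "delta_pos": [0, -2, 65], "spin": 0}, {"jaw": 0, "delta_pos": [0, -2, 100], "spin": 0}, {"jaw": 0, "delta_pos": [0, -2, 135], "spin": 0}, {"jaw": 0, "delta_pos": [0, -2, 160], "spin": 0}, {"jaw": 0, "delta_pos": [0, -2, 175], "spin": 0}, {"jaw": 0, "delta_pos": [0, -2, 184], "spin": 0}, {"jaw": 0, "delta_pos": [0, -2, 184], "spin": 0}])

```text
time_s: 4.5
ee_pos: [549.1, -16.1, 46.7]
ee_rot: [179.9, -0.1, -8.3]
force: [-0.3, 0.3, 0.3]
gripper_width: 91.3
```

apply_moves(plan=[{"jaw": 0.3, "delta_pos": [0, 0, 0], "spin": 0}, {"jaw": 0.4, "delta_pos": [0, 0, 0], "spin": 0}, {"jaw": 0.5, "delta_pos": [0, 0, 0], "spin": 0}, {"jaw": 0.6, "delta_pos": [0, 0, 0], "spin": 0}, {"jaw": 0.7, "delta_pos": [0, 0, 0], "spin": 0}, {"jaw": 0.8, "delta_pos": [0, 0, 0], "spin": 0}, {"jaw": 0.8, "delta_pos": [0, 0, 0], "spin": 0}, {"jaw": 0.8, "delta_pos": [0, 0, 0], "spin": 0}], squeeze=20)

```text
time_s: 5.5
ee_pos: [549.2, -16.0, 46.8]
ee_rot: [179.9, -0.1, -8.3]
force: [-0.4, 0.6, 0.2]
gripper_width: 40.6
```

Held at 40.6 mm (42 mm bottle). Lifting.

apply_moves(plan=[{"jaw": 0.8, "delta_pos": [0, 0, -8], "spin": 0}, {"jaw": 0.8, "delta_pos": [0, 0, -25], "spin": 0}, {"jaw": 0.8, "delta_pos": [0, 0, -48], "spin": 0}, {"jaw": 0.8, "delta_pos": [0, 0, -75], "spin": 0}, {"jaw": 0.8, "delta_pos": [0, 0, -100], "spin": 0}, {"jaw": 0.8, "delta_pos": [0, 0, -122], "spin": 0}, {"jaw": 0.8, "delta_pos": [0, 0, -130], "spin": 0}, {"jaw": 0.8, "delta_pos": [0, 0, -130], "spin": 0}])

```text
time_s: 6.5
ee_pos: [548.9, -15.9, 177.0]
ee_rot: [179.9, -0.1, -8.3]
force: [0.3, 0.2, -1.5]
gripper_width: 41.0
```

```bash
python3 - <<'E'
from workcell import env, cams, spotter
from h import *
s=env.state(); print(s["ee_pos"].round(1),s["ee_rot"].round(2),s["force"].round(1),s["gripper_width"],s["time_s"])
im=cams.grab_frame("side")[:,:,::-1]; cv2.imwrite("pics/s2.png",im)
E
```

```text
[548.9 -15.9 177. ] [ 1.7993e+02 -1.3000e-01 -8.2700e+00] [ 0.3  0.2 -1.5] 41.0022433751786 6.5
```

View pics/s2.png

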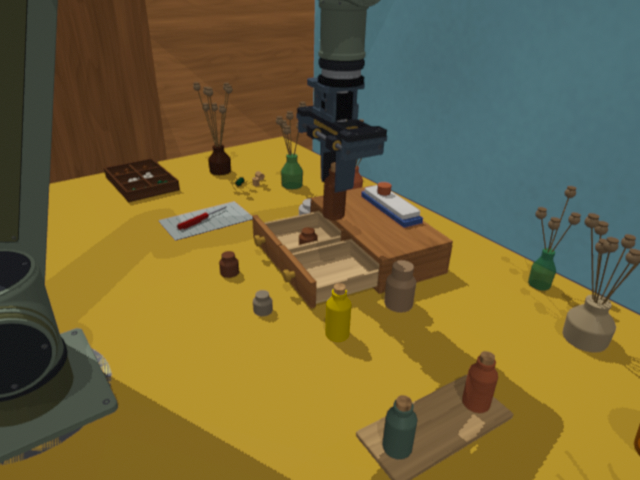

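The side view shows the bottle hanging upright, clear of the drawer, at (335,195). Carrying it over the gap.

apply_moves(plan=[{"jaw": 0.8, "delta_pos": [-2, 15, 0], "spin": 0}, {"jaw": 0.8, "delta_pos": [-6, 50, 0], "spin": 0}, {"jaw": 0.8, "delta_pos": [-13, 105, 0], "spin": -0.01}, {"jaw": 0.8, "delta_pos": [-21, 165, 0], "spin": -0.03}, {"jaw": 0.8, "delta_pos": [-29, 225, 0], "spin": -0.05}, {"jaw": 0.8, "delta_pos": [-37, 285, 0], "spin": -0.07}, {"jaw": 0.8, "delta_pos": [-44, 335, 0], "spin": -0.07}, {"jaw": 0.8, "delta_pos": [-47, 365, 0], "spin": -0.07}])

```text
time_s: 7.55
ee_pos: [447.2, -373.1, 175.6]
ee_rot: [179.9, 0.1, -4.4]
force: [-0.4, 0.6, -1.5]
gripper_width: 40.3
```

```bash
python3 - <<'E'
from workcell import env, cams, spotter
from h import *
import pickle
s=env.state(); c=cams.calibration("wrist"); im=cams.grab_frame("wrist")[:,:,::-1].copy()
print(s["ee_pos"].round(1),s["ee_rot"].round(2),s["time_s"])
cv2.imwrite("pics/w3.png",im); pickle.dump(c,open("cw3.pkl","wb"))
for t in ["board_gap","stock_a_center"]:
    r=spotter.masks_of("wrist",t); print(t,[(round(d["confidence"],2),list(map(int,d["extent"]))) for d in r])
E
```

```text
[ 447.2 -373.1  175.6] [ 1.7994e+02  8.0000e-02 -4.4100e+00] 7.55
board_gap [(0.71, [279, 108, 372, 297])]
stock_a_center [(0.62, [308, 120, 354, 167])]
```

View pics/w3.png

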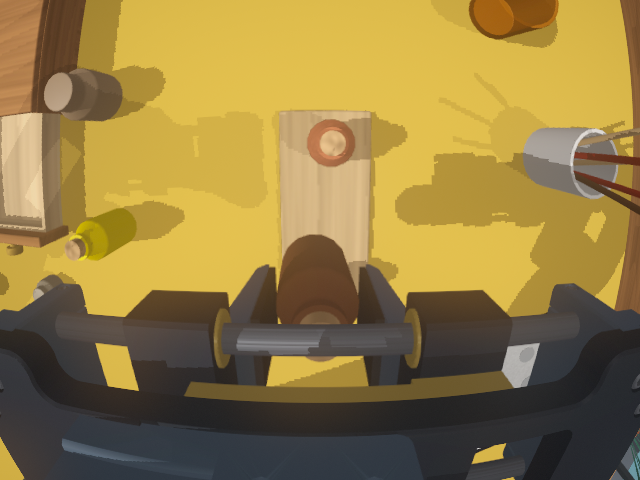

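```bash
python3 - <<'E'
from h import *
import pickle
c=pickle.load(open("cw3.pkl","rb")); c1=pickle.load(open("cw1.pkl","rb"))
res,C,ims=pickle.load(open("m.pkl","rb"))
a=fonz(c,(280,110.5),10);b=fonz(c,(371,111.5),10);print("far corners",a.round(1),b.round(1),np.linalg.norm(a-b))
m=(a+b)/2; e=(b-a)/np.linalg.norm(b-a); ax=np.array([e[1],-e[0],0]); ax*= -np.sign(ax[0]); print("gap",(m+105*ax).round(1), np.degrees(np.arctan2(-ax[1],-ax[0])))
for z in (96,98,100): print("red cork",fonz(c,(333,143),z).round(1))
print("bottle foot far edge on z=145?",[fonz(c,(315,235),z).round(1) for z in(143,146)])
# two-view (wrist + top) height of board far corner
def ftri(l):
    A=np.zeros((3,3));bb=np.zeros(3)
    for o,d in l:
        M=np.eye(3)-np.outer(d,d);A+=M;bb+=M@o
    return np.linalg.solve(A,bb)
T=lambda x,y:(190+x/2.5,120+y/2.5)
print(ftri([fray(c,(280,110.5)),ray(C["top"],T(648,294))]).round(1),ftri([fray(c,(371,111.5)),ray(C["top"],T(744,299))]).round(1))
print(ftri([fray(c,(280,110.5)),ray(C["side"],(467,372))]).round(1))
E
```

```text
far corners [ 555.9 -347.1   10. ] [ 548.6 -435.1   10. ] 88.37100750283689
gap [ 447.6 -382.4   10. ] -4.756219954967705
red cork [ 520.4 -392.2   96. ]
red cork [ 520.4 -392.1   98. ]
red cork [ 520.4 -392.   100. ]
bottle foot far edge on z=145? [array([ 463. , -374.5,  143. ]), array([ 463.7, -374.6,  146. ])]
[ 556.6 -346.1   -2.2] [ 548.5 -435.4    8.8]
[ 554.9 -346.6   16. ]
```

apply_moves(plan=[{"jaw": 0.8, "delta_pos": [3, 10, 0], "spin": 0}, {"jaw": 0.8, "delta_pos": [3, 10, 15], "spin": 0}, {"jaw": 0.8, "delta_pos": [3, 10, 40], "spin": 0}, {"jaw": 0.8, "delta_pos": [3, 10, 65], "spin": 0}, {"jaw": 0.8, "delta_pos": [3, 10, 90], "spin": 0}, {"jaw": 0.8, "delta_pos": [3, 10, 110], "spin": 0}, {"jaw": 0.8, "delta_pos": [3, 10, 118], "spin": 0}, {"jaw": 0.8, "delta_pos": [3, 10, 120], "spin": 0}])

```text
time_s: 8.7
ee_pos: [449.9, -381.3, 54.9]
ee_rot: [-180.0, 0.1, -4.4]
force: [1.0, 0.1, -1.5]
gripper_width: 40.6
```

apply_moves(plan=[{"jaw": 0.8, "delta_pos": [0, 0, 3], "spin": 0}, {"jaw": 0.8, "delta_pos": [0, 0, 6], "spin": 0}, {"jaw": 0.8, "delta_pos": [0, 0, 8], "spin": 0}, {"jaw": 0.8, "delta_pos": [0, 0, 10], "spin": 0}, {"jaw": 0.8, "delta_pos": [0, 0, 11], "spin": 0}, {"jaw": 0.8, "delta_pos": [0, 0, 12], "spin": 0}, {"jaw": 0.8, "delta_pos": [0, 0, 12.5], "spin": 0}, {"jaw": 0.8, "delta_pos": [0, 0, 12.5], "spin": 0}])

```text
time_s: 9.7
ee_pos: [449.9, -381.3, 42.4]
ee_rot: [-180.0, 0.1, -4.4]
force: [-0.1, 1.3, -0.9]
gripper_width: 40.9
```

apply_moves(plan=[{"jaw": 0.8, "delta_pos": [0, 0, 0.3], "spin": 0}, {"jaw": 0.8, "delta_pos": [0, 0, 0.6], "spin": 0}, {"jaw": 0.8, "delta_pos": [0, 0, 0.8], "spin": 0}, {"jaw": 0.8, "delta_pos": [0, 0, 1], "spin": 0}, {"jaw": 0.8, "delta_pos": [0, 0, 1], "spin": 0}, {"jaw": 0.8, "delta_pos": [0, 0, 1], "spin": 0}, {"jaw": 0.8, "delta_pos": [0, 0, 1], "spin": 0}, {"jaw": 0.8, "delta_pos": [0, 0, 1], "spin": 0}])

```text
time_s: 10.7
ee_pos: [450.1, -381.3, 41.8]
ee_rot: [-180.0, 0.1, -4.4]
force: [-0.0, 1.9, 5.1]
gripper_width: 40.8
```

```bash
python3 - <<'E'
from workcell import env, cams, spotter
from h import *
s=env.state(); print(s["ee_pos"].round(1),s["ee_rot"].round(2),s["force"].round(1),s["gripper_width"],s["time_s"])
im=cams.grab_frame("side")[:,:,::-1]; cv2.imwrite("pics/s4.png",cv2.resize(im[300:480,320:560],None,fx=2.5,fy=2.5))
E
```

```text
[ 450.1 -381.3   41.8] [-1.7998e+02  9.0000e-02 -4.3900e+00] [-0.   1.9  5.1] 40.77675287001558 10.7
```

View pics/s4.png

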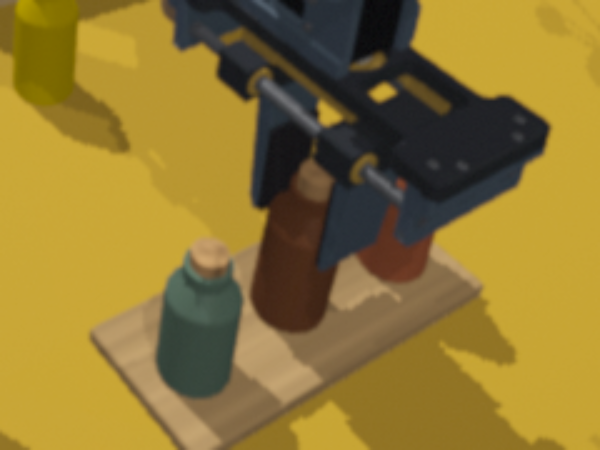

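The bottle stands between the two stocks, foot at zoom (292,315). It leans perhaps 3–4° about the jaw axis, which is well inside its stable range. I'll ease the grip so it settles flat, then open.

apply_moves(plan=[{"jaw": 0.8, "delta_pos": [0, 0, 0], "spin": 0}, {"jaw": 0.8, "delta_pos": [0, 0, 0], "spin": 0}, {"jaw": 0.54, "delta_pos": [0, 0, 0], "spin": 0}, {"jaw": 0.53, "delta_pos": [0, 0, 0], "spin": 0}, {"jaw": 0.52, "delta_pos": [0, 0, 0], "spin": 0}, {"jaw": 0.48, "delta_pos": [0, 0, 0], "spin": 0}, {"jaw": 0.4, "delta_pos": [0, 0, 0], "spin": 0}, {"jaw": 0.3, "delta_pos": [0, 0, 0], "spin": 0}], squeeze=3)

```text
time_s: 11.75
ee_pos: [450.1, -381.4, 41.8]
ee_rot: [-180.0, 0.1, -4.4]
force: [0.3, 0.1, 0.1]
gripper_width: 61.5
```

apply_moves(plan=[{"jaw": 0.2, "delta_pos": [0, 0, 0], "spin": 0}, {"jaw": 0.1, "delta_pos": [0, 0, 0], "spin": 0}, {"jaw": 0, "delta_pos": [0, 0, 0], "spin": 0}, {"jaw": 0, "delta_pos": [0, 0, -10], "spin": 0}, {"jaw": 0, "delta_pos": [0, 0, -40], "spin": 0}, {"jaw": 0, "delta_pos": [0, 0, -80], "spin": 0}, {"jaw": 0, "delta_pos": [0, 0, -115], "spin": 0}, {"jaw": 0, "delta_pos": [0, 0, -130], "spin": 0}])

```text
time_s: 12.75
ee_pos: [451.2, -382.2, 174.6]
ee_rot: [179.9, -0.1, -4.4]
force: [-0.7, -0.8, -0.9]
gripper_width: 91.1
```

```bash
python3 - <<'E'
from workcell import env, cams, spotter
from h import *
s=env.state(); print(s["ee_pos"].round(1),s["ee_rot"].round(2),s["force"].round(1),s["gripper_width"],s["time_s"])
c=cams.calibration("wrist")
im=cams.grab_frame("side")[:,:,::-1]; z=cv2.resize(im[300:480,320:560],None,fx=2.5,fy=2.5)
im2=cams.grab_frame("wrist")[:,:,::-1].copy()
for P in [(447.3,-383,110),(447.3,-383,10)]: cv2.circle(im2,tuple(int(v) for v in fproj(c,P)[0]),3,(0,255,0),1); print(fproj(c,P))
cv2.imwrite("pics/s5.png",z);cv2.imwrite("pics/w5.png",im2)
E
```

```text
[ 451.2 -382.2  174.6] [ 1.7985e+02 -1.1000e-01 -4.3900e+00] [-0.7 -0.8 -0.9] 91.1193416262508 12.75
[[316.35660841 250.15241415]]
[[316.3167573  221.65969203]]
```

View pics/s5.png

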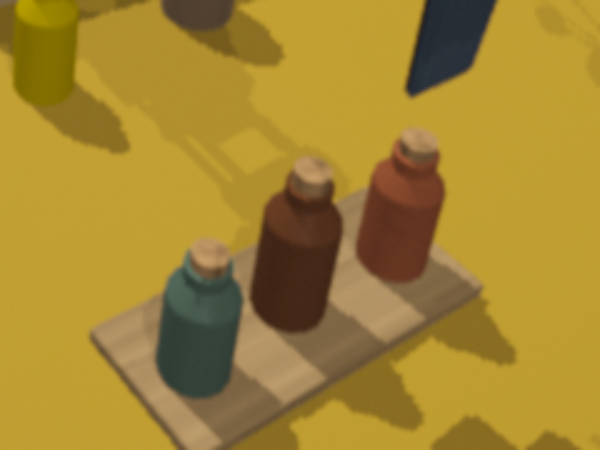

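View pics/w5.png

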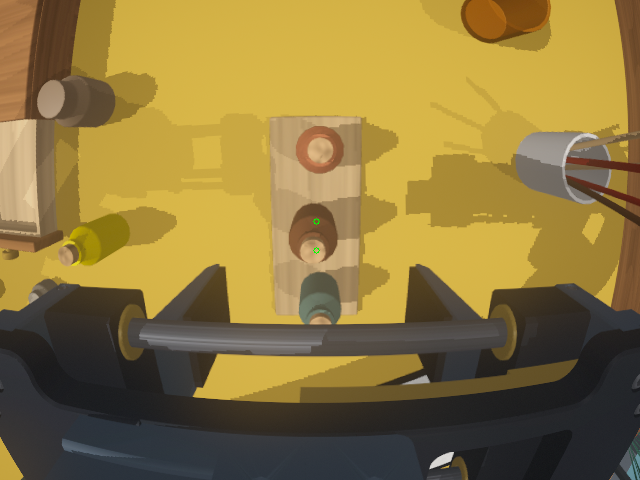

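The bottle stands upright on the board, with its cork at wrist (313,250) against a predicted (316,250), about 2 mm off centre. Both neighbours are unmoved. Next I'll push the right drawer with shut fingers on the panel, 32 mm left of its knob and well clear of the inkwell.

apply_moves(plan=[{"jaw": 0, "delta_pos": [-2, -15, 0], "spin": 0}, {"jaw": 0.3, "delta_pos": [-7, -60, 0], "spin": 0.01}, {"jaw": 0.6, "delta_pos": [-15, -120, 0], "spin": 0.03}, {"jaw": 1, "delta_pos": [-22, -180, 0], "spin": 0.05}, {"jaw": 1, "delta_pos": [-30, -240, 0], "spin": 0.07}, {"jaw": 1, "delta_pos": [-37, -300, 0], "spin": 0.07}, {"jaw": 1, "delta_pos": [-44, -360, 0], "spin": 0.07}, {"jaw": 1, "delta_pos": [-50, -404, 0], "spin": 0.07}], squeeze=10)

```text
time_s: 13.85
ee_pos: [429.8, 27.3, 171.2]
ee_rot: [179.9, 0.1, -8.3]
force: [0.5, 0.2, 0.5]
gripper_width: 24.6
```

```bash
python3 - <<'E'
from workcell import env, cams, spotter
from h import *
s=env.state(); c=cams.calibration("wrist"); print(s["ee_pos"].round(1),s["ee_rot"].round(2),s["gripper_width"],s["time_s"])
im2=cams.grab_frame("wrist")[:,:,::-1].copy()
cv2.imwrite("pics/w6raw.png",im2)
for P in [(432,33,30),(453,-2,40),(474,141,40),(501,206,65),(457,-77,65),(393,121,40),(384,-21,36)]: cv2.circle(im2,tuple(int(v) for v in fproj(c,P)[0]),3,(0,255,0),1)
cv2.imwrite("pics/w6.png",im2)
import pickle; pickle.dump(c,open("cw6.pkl","wb"))
E
```

```text
[429.8  27.3 171.2] [ 1.7989e+02  1.1000e-01 -8.3100e+00] 24.56340723406621 13.85
```

View pics/w6.png

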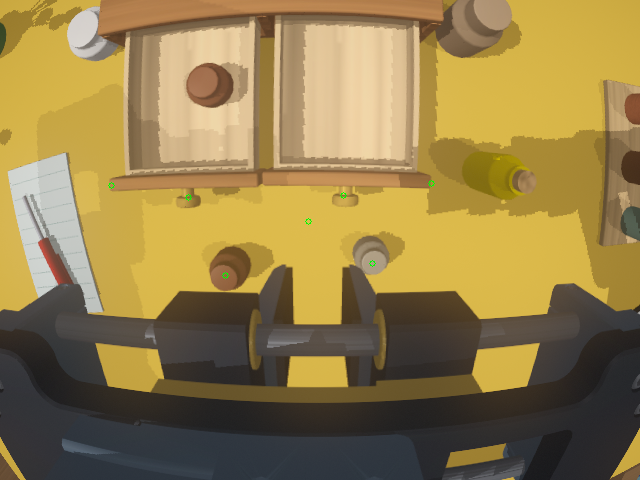

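Projected points fall on both knobs, the panel ends and the inkwells, and the approach point (308,221) is clear. Lowering to z≈30.

apply_moves(plan=[{"jaw": 1, "delta_pos": [1, -6, 15], "spin": 0}, {"jaw": 1, "delta_pos": [1, -6, 40], "spin": 0}, {"jaw": 1, "delta_pos": [1, -6, 65], "spin": 0}, {"jaw": 1, "delta_pos": [1, -6, 90], "spin": 0}, {"jaw": 1, "delta_pos": [1, -6, 115], "spin": 0}, {"jaw": 1, "delta_pos": [1, -6, 132], "spin": 0}, {"jaw": 1, "delta_pos": [1, -6, 141], "spin": 0}, {"jaw": 1, "delta_pos": [1, -6, 141], "spin": 0}])

```text
time_s: 14.9
ee_pos: [429.5, 37.5, 29.4]
ee_rot: [-179.9, 0.3, -8.2]
force: [-0.8, -0.2, 0.2]
gripper_width: 0.9
```

apply_moves(plan=[{"jaw": 1, "delta_pos": [5, 0, 0], "spin": 0}, {"jaw": 1, "delta_pos": [10, 0, 0], "spin": 0}, {"jaw": 1, "delta_pos": [15, 0, 0], "spin": 0}, {"jaw": 1, "delta_pos": [20, 0, 0], "spin": 0}, {"jaw": 1, "delta_pos": [25, 0, 0], "spin": 0}, {"jaw": 1, "delta_pos": [30, 0, 0], "spin": 0}, {"jaw": 1, "delta_pos": [35, 0, 0], "spin": 0}, {"jaw": 1, "delta_pos": [40, 0, 0], "spin": 0}])

```text
time_s: 15.9
ee_pos: [469.1, 31.6, 29.1]
ee_rot: [-179.9, 0.4, -8.2]
force: [-1.5, -0.7, 0.6]
gripper_width: 0.4
```

apply_moves(plan=[{"jaw": 1, "delta_pos": [7, 0, 0], "spin": 0}, {"jaw": 1, "delta_pos": [14, 0, 0], "spin": 0}, {"jaw": 1, "delta_pos": [22, 0, 0], "spin": 0}, {"jaw": 1, "delta_pos": [30, 0, 0], "spin": 0}, {"jaw": 1, "delta_pos": [38, 0, 0], "spin": 0}, {"jaw": 1, "delta_pos": [46, 0, 0], "spin": 0}, {"jaw": 1, "delta_pos": [54, 0, 0], "spin": 0}, {"jaw": 1, "delta_pos": [60, 0, 0], "spin": 0}])

```text
time_s: 16.9
ee_pos: [529.2, 23.1, 28.7]
ee_rot: [-179.9, 0.3, -8.2]
force: [-1.8, 0.2, 0.0]
gripper_width: 0.9
```

apply_moves(plan=[{"jaw": 1, "delta_pos": [4, 0, 0], "spin": 0}, {"jaw": 1, "delta_pos": [8, 0, 0], "spin": 0}, {"jaw": 1, "delta_pos": [12, 0, 0], "spin": 0}, {"jaw": 1, "delta_pos": [16, 0, 0], "spin": 0}, {"jaw": 1, "delta_pos": [20, 0, 0], "spin": 0}, {"jaw": 1, "delta_pos": [23, 0, 0], "spin": 0}, {"jaw": 1, "delta_pos": [26, 0, 0], "spin": 0}, {"jaw": 1, "delta_pos": [28, 0, 0], "spin": 0}])

```text
time_s: 17.9
ee_pos: [557.1, 19.0, 28.5]
ee_rot: [-179.9, 0.3, -8.2]
force: [-2.1, -1.2, 0.8]
gripper_width: 0.5
```

apply_moves(plan=[{"jaw": 1, "delta_pos": [1.5, 0, 0], "spin": 0}, {"jaw": 1, "delta_pos": [3, 0, 0], "spin": 0}, {"jaw": 1, "delta_pos": [4.5, 0, 0], "spin": 0}, {"jaw": 1, "delta_pos": [6, 0, 0], "spin": 0}, {"jaw": 1, "delta_pos": [7.5, 0, 0], "spin": 0}, {"jaw": 1, "delta_pos": [9, 0, 0], "spin": 0}, {"jaw": 1, "delta_pos": [10.5, 0, 0], "spin": 0}, {"jaw": 1, "delta_pos": [12, 0, 0], "spin": 0}])

```text
time_s: 18.9
ee_pos: [569.1, 17.3, 28.5]
ee_rot: [-179.9, 0.3, -8.2]
force: [-1.7, -0.3, 0.2]
gripper_width: 0.3
```

apply_moves(plan=[{"jaw": 1, "delta_pos": [1, 0, 0], "spin": 0}, {"jaw": 1, "delta_pos": [2, 0, 0], "spin": 0}, {"jaw": 1, "delta_pos": [3, 0, 0], "spin": 0}, {"jaw": 1, "delta_pos": [4, 0, 0], "spin": 0}, {"jaw": 1, "delta_pos": [5, 0, 0], "spin": 0}, {"jaw": 1, "delta_pos": [6, 0, 0], "spin": 0}, {"jaw": 1, "delta_pos": [6, 0, 0], "spin": 0}, {"jaw": 1, "delta_pos": [6, 0, 0], "spin": 0}])

```text
time_s: 19.9
ee_pos: [572.7, 16.8, 28.4]
ee_rot: [-179.9, 0.6, -8.2]
force: [-7.2, 0.6, 4.0]
gripper_width: 0.3
```

The catch is now felt (7 N). Pushing on slowly.

apply_moves(plan=[{"jaw": 1, "delta_pos": [3, 0, 0], "spin": 0}, {"jaw": 1, "delta_pos": [4, 0, 0], "spin": 0}, {"jaw": 1, "delta_pos": [5, 0, 0], "spin": 0}, {"jaw": 1, "delta_pos": [6, 0, 0], "spin": 0}, {"jaw": 1, "delta_pos": [7, 0, 0], "spin": 0}, {"jaw": 1, "delta_pos": [7, 0, 0], "spin": 0}, {"jaw": 1, "delta_pos": [7, 0, 0], "spin": 0}, {"jaw": 1, "delta_pos": [7, 0, 0], "spin": 0}])

```text
time_s: 20.9
ee_pos: [580.5, 15.8, 28.4]
ee_rot: [-179.9, 0.5, -8.2]
force: [0.1, -0.6, -0.5]
gripper_width: 0.4
```

apply_moves(plan=[{"jaw": 1, "delta_pos": [0.7, 0, 0], "spin": 0}, {"jaw": 1, "delta_pos": [1.4, 0, 0], "spin": 0}, {"jaw": 1, "delta_pos": [2.1, 0, 0], "spin": 0}, {"jaw": 1, "delta_pos": [2.8, 0, 0], "spin": 0}, {"jaw": 1, "delta_pos": [3.5, 0, 0], "spin": 0}, {"jaw": 1, "delta_pos": [4.2, 0, 0], "spin": 0}, {"jaw": 1, "delta_pos": [5, 0, 0], "spin": 0}, {"jaw": 1, "delta_pos": [5, 0, 0], "spin": 0}])

```text
time_s: 21.9
ee_pos: [583.0, 15.4, 28.3]
ee_rot: [-179.9, 0.8, -8.2]
force: [-7.2, 2.1, 5.2]
gripper_width: 0.9
```

```bash
python3 - <<'E'
from workcell import env, cams, spotter
from h import *
s=env.state(); print(s["ee_pos"].round(1),s["force"].round(1),s["time_s"])
im=cams.grab_frame("side")[:,:,::-1]; cv2.imwrite("pics/s7.png",cv2.resize(im[150:390,200:520],None,fx=2.5,fy=2.5))
E
```

```text
[583.   15.4  28.3] [-7.2  2.1  5.2] 21.9
```

View pics/s7.png

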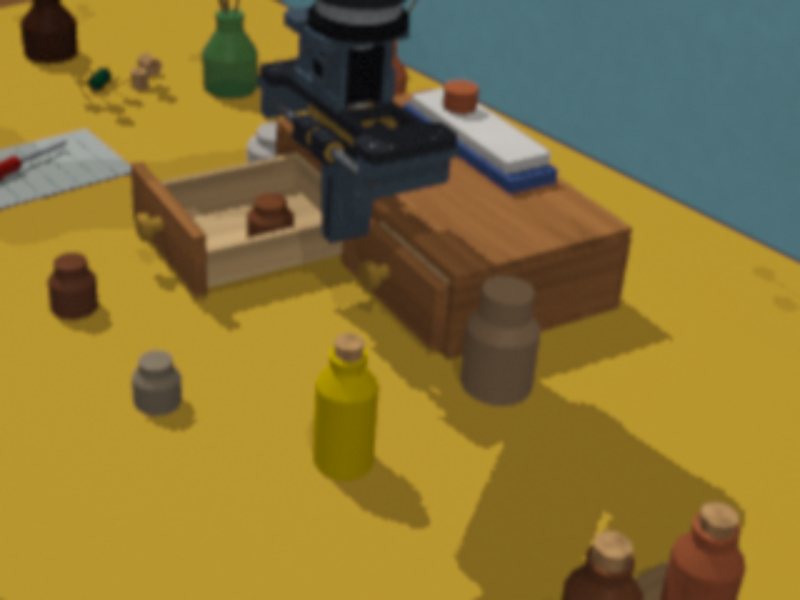

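The right panel now sits at the case with the tip at a firm stop (583 mm, 7 N). Pot and inkwells are undisturbed. Moving to the left drawer.

apply_moves(plan=[{"jaw": 1, "delta_pos": [-5, 0, 0], "spin": 0}, {"jaw": 1, "delta_pos": [-18, 0, 0], "spin": 0}, {"jaw": 1, "delta_pos": [-22, 0, -30], "spin": 0}, {"jaw": 1, "delta_pos": [-22, 0, -75], "spin": 0}, {"jaw": 1, "delta_pos": [-45, -35, -105], "spin": 0}, {"jaw": 1, "delta_pos": [-90, -80, -110], "spin": 0}, {"jaw": 1, "delta_pos": [-130, -120, -110], "spin": 0}, {"jaw": 1, "delta_pos": [-152, -141, -110], "spin": 0}])

```text
time_s: 22.95
ee_pos: [452.2, 177.9, 140.8]
ee_rot: [-179.9, 0.8, -8.1]
force: [0.6, 0.5, -0.4]
gripper_width: 0.5
```

```bash
python3 - <<'E'
from workcell import env, cams, spotter
from h import *
s=env.state(); c=cams.calibration("wrist"); print(s["ee_pos"].round(1),s["ee_rot"].round(2),s["time_s"])
im2=cams.grab_frame("wrist")[:,:,::-1].copy()
for P in [(453,177,30),(474,141,40),(501,206,65),(393,121,40),(384,-21,36)]: cv2.circle(im2,tuple(int(v) for v in fproj(c,P)[0]),3,(0,255,0),1)
cv2.imwrite("pics/w8.png",im2)
E
```

```text
[452.2 177.9 140.8] [-179.89    0.76   -8.1 ] 22.95
```

View pics/w8.png

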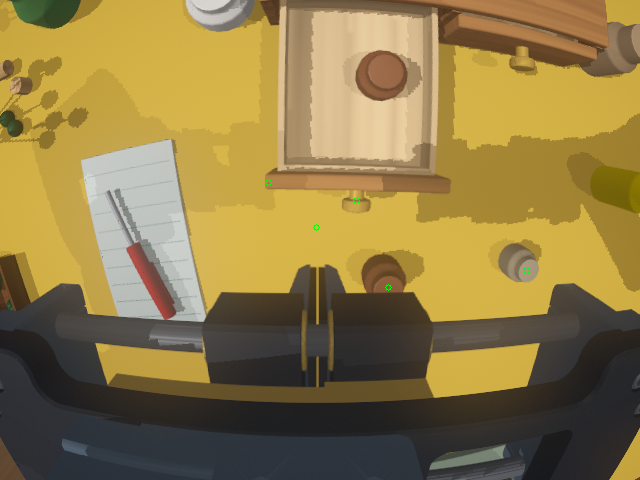

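The approach point (316,227) is clear of the knob (357,200) and the inkwell (385,278).

apply_moves(plan=[{"jaw": 1, "delta_pos": [0, 0, 15], "spin": 0}, {"jaw": 1, "delta_pos": [0, 0, 35], "spin": 0}, {"jaw": 1, "delta_pos": [0, 0, 55], "spin": 0}, {"jaw": 1, "delta_pos": [0, 0, 75], "spin": 0}, {"jaw": 1, "delta_pos": [0, 0, 95], "spin": 0}, {"jaw": 1, "delta_pos": [0, 0, 106], "spin": 0}, {"jaw": 1, "delta_pos": [0, 0, 111], "spin": 0}, {"jaw": 1, "delta_pos": [0, 0, 111], "spin": 0}])

```text
time_s: 24.0
ee_pos: [448.8, 180.0, 29.7]
ee_rot: [-179.8, 0.9, -8.1]
force: [-0.3, 0.2, -0.2]
gripper_width: 0.4
```

apply_moves(plan=[{"jaw": 1, "delta_pos": [5, 0, 0], "spin": 0}, {"jaw": 1, "delta_pos": [10, 0, 0], "spin": 0}, {"jaw": 1, "delta_pos": [15, 0, 0], "spin": 0}, {"jaw": 1, "delta_pos": [20, 0, 0], "spin": 0}, {"jaw": 1, "delta_pos": [24, 0, 0], "spin": 0}, {"jaw": 1, "delta_pos": [28, 0, 0], "spin": 0}, {"jaw": 1, "delta_pos": [32, 0, 0], "spin": 0}, {"jaw": 1, "delta_pos": [36, 0, 0], "spin": 0}])

```text
time_s: 25.0
ee_pos: [484.4, 174.8, 29.1]
ee_rot: [-179.8, 0.9, -8.1]
force: [-0.3, -0.6, 0.8]
gripper_width: 0.5
```

apply_moves(plan=[{"jaw": 1, "delta_pos": [4, 0, 0], "spin": 0}, {"jaw": 1, "delta_pos": [9, 0, 0], "spin": 0}, {"jaw": 1, "delta_pos": [14, 0, 0], "spin": 0}, {"jaw": 1, "delta_pos": [19, 0, 0], "spin": 0}, {"jaw": 1, "delta_pos": [24, 0, 0], "spin": 0}, {"jaw": 1, "delta_pos": [29, 0, 0], "spin": 0}, {"jaw": 1, "delta_pos": [34, 0, 0], "spin": 0}, {"jaw": 1, "delta_pos": [39, 0, 0], "spin": 0}])

```text
time_s: 26.0
ee_pos: [523.3, 169.3, 28.4]
ee_rot: [-179.8, 0.9, -8.1]
force: [-1.4, -1.1, 1.1]
gripper_width: 0.2
```

apply_moves(plan=[{"jaw": 1, "delta_pos": [5, 0, 0], "spin": 0}, {"jaw": 1, "delta_pos": [10, 0, 0], "spin": 0}, {"jaw": 1, "delta_pos": [15, 0, 0], "spin": 0}, {"jaw": 1, "delta_pos": [20, 0, 0], "spin": 0}, {"jaw": 1, "delta_pos": [24, 0, 0], "spin": 0}, {"jaw": 1, "delta_pos": [28, 0, 0], "spin": 0}, {"jaw": 1, "delta_pos": [32, 0, 0], "spin": 0}, {"jaw": 1, "delta_pos": [35, 0, 0], "spin": 0}])

```text
time_s: 27.0
ee_pos: [558.2, 164.3, 27.8]
ee_rot: [-179.8, 0.9, -8.1]
force: [-1.9, -0.0, 0.7]
gripper_width: 0.3
```

apply_moves(plan=[{"jaw": 1, "delta_pos": [4, 0, 0], "spin": 0}, {"jaw": 1, "delta_pos": [8, 0, 0], "spin": 0}, {"jaw": 1, "delta_pos": [12, 0, 0], "spin": 0}, {"jaw": 1, "delta_pos": [16, 0, 0], "spin": 0}, {"jaw": 1, "delta_pos": [20, 0, 0], "spin": 0}, {"jaw": 1, "delta_pos": [23, 0, 0], "spin": 0}, {"jaw": 1, "delta_pos": [26, 0, 0], "spin": 0}, {"jaw": 1, "delta_pos": [28, 0, 0], "spin": 0}])

```text
time_s: 28.0
ee_pos: [586.1, 160.4, 27.4]
ee_rot: [-179.8, 0.9, -8.1]
force: [-1.7, -0.4, 0.8]
gripper_width: 0.2
```

apply_moves(plan=[{"jaw": 1, "delta_pos": [1, 0, 0], "spin": 0}, {"jaw": 1, "delta_pos": [2, 0, 0], "spin": 0}, {"jaw": 1, "delta_pos": [3, 0, 0], "spin": 0}, {"jaw": 1, "delta_pos": [4, 0, 0], "spin": 0}, {"jaw": 1, "delta_pos": [5, 0, 0], "spin": 0}, {"jaw": 1, "delta_pos": [6, 0, 0], "spin": 0}, {"jaw": 1, "delta_pos": [7, 0, 0], "spin": 0}, {"jaw": 1, "delta_pos": [8, 0, 0], "spin": 0}])

```text
time_s: 29.0
ee_pos: [594.1, 159.2, 27.2]
ee_rot: [-179.8, 0.9, -8.1]
force: [-1.2, -0.1, 0.2]
gripper_width: 0.5
```

apply_moves(plan=[{"jaw": 1, "delta_pos": [0.7, 0, 0], "spin": 0}, {"jaw": 1, "delta_pos": [1.4, 0, 0], "spin": 0}, {"jaw": 1, "delta_pos": [2.1, 0, 0], "spin": 0}, {"jaw": 1, "delta_pos": [2.8, 0, 0], "spin": 0}, {"jaw": 1, "delta_pos": [3.5, 0, 0], "spin": 0}, {"jaw": 1, "delta_pos": [4.2, 0, 0], "spin": 0}, {"jaw": 1, "delta_pos": [5, 0, 0], "spin": 0}, {"jaw": 1, "delta_pos": [5, 0, 0], "spin": 0}])

```text
time_s: 30.0
ee_pos: [595.1, 159.1, 27.1]
ee_rot: [-179.9, 1.4, -8.1]
force: [-10.8, 2.8, 7.3]
gripper_width: 0.1
```

apply_moves(plan=[{"jaw": 1, "delta_pos": [2, 0, 0], "spin": 0}, {"jaw": 1, "delta_pos": [3, 0, 0], "spin": 0}, {"jaw": 1, "delta_pos": [4, 0, 0], "spin": 0}, {"jaw": 1, "delta_pos": [5, 0, 0], "spin": 0}, {"jaw": 1, "delta_pos": [6, 0, 0], "spin": 0}, {"jaw": 1, "delta_pos": [7, 0, 0], "spin": 0}, {"jaw": 1, "delta_pos": [7, 0, 0], "spin": 0}, {"jaw": 1, "delta_pos": [7, 0, 0], "spin": 0}])

```text
time_s: 31.0
ee_pos: [596.9, 158.7, 27.0]
ee_rot: [-179.9, 2.0, -8.1]
force: [-13.7, 2.7, 9.1]
gripper_width: 0.3
```

apply_moves(plan=[{"jaw": 1, "delta_pos": [5, 0, 0], "spin": 0}, {"jaw": 1, "delta_pos": [6, 0, 0], "spin": 0}, {"jaw": 1, "delta_pos": [7, 0, 0], "spin": 0}, {"jaw": 1, "delta_pos": [7, 0, 0], "spin": 0}, {"jaw": 1, "delta_pos": [7, 0, 0], "spin": 0}, {"jaw": 1, "delta_pos": [7, 0, 0], "spin": 0}, {"jaw": 1, "delta_pos": [7, 0, 0], "spin": 0}, {"jaw": 1, "delta_pos": [7, 0, 0], "spin": 0}])

```text
time_s: 32.0
ee_pos: [603.9, 157.7, 26.8]
ee_rot: [-179.9, 2.0, -8.1]
force: [0.3, -0.4, -0.1]
gripper_width: 0.6
```

Snapped through. Confirming against the stop, then I'll back off, rise and look.

apply_moves(plan=[{"jaw": 1, "delta_pos": [0.7, 0, 0], "spin": 0}, {"jaw": 1, "delta_pos": [1.4, 0, 0], "spin": 0}, {"jaw": 1, "delta_pos": [2.1, 0, 0], "spin": 0}, {"jaw": 1, "delta_pos": [2.8, 0, 0], "spin": 0}, {"jaw": 1, "delta_pos": [3.5, 0, 0], "spin": 0}, {"jaw": 1, "delta_pos": [4.2, 0, 0], "spin": 0}, {"jaw": 1, "delta_pos": [5, 0, 0], "spin": 0}, {"jaw": 1, "delta_pos": [5, 0, 0], "spin": 0}])

```text
time_s: 33.0
ee_pos: [604.4, 157.5, 26.7]
ee_rot: [-180.0, 2.5, -8.2]
force: [-11.6, 3.0, 8.5]
gripper_width: 0.6
```

apply_moves(plan=[{"jaw": 1, "delta_pos": [-5, 0, 0], "spin": 0}, {"jaw": 1, "delta_pos": [-15, 0, 0], "spin": 0}, {"jaw": 1, "delta_pos": [-25, 0, -5], "spin": 0}, {"jaw": 1, "delta_pos": [-40, 0, -25], "spin": 0}, {"jaw": 1, "delta_pos": [-70, 0, -60], "spin": 0}, {"jaw": 1, "delta_pos": [-100, 0, -95], "spin": 0}, {"jaw": 1, "delta_pos": [-130, 0, -130], "spin": 0}, {"jaw": 1, "delta_pos": [-140, 0, -145], "spin": 0}])

```text
time_s: 34.0
ee_pos: [471.8, 176.9, 180.1]
ee_rot: [-179.9, 2.2, -8.1]
force: [-0.6, -1.1, -0.8]
gripper_width: 0.6
```

```bash
python3 - <<'E'
from workcell import env, cams, spotter
from h import *
s=env.state(); c=cams.calibration("wrist"); print(s["ee_pos"].round(1),s["ee_rot"].round(2),s["force"].round(1),s["time_s"])
im=cams.grab_frame("side")[:,:,::-1]; cv2.imwrite("pics/s9.png",cv2.resize(im,(800,600)))
im=cams.grab_frame("wrist")[:,:,::-1]; cv2.imwrite("pics/w9.png",im)
import pickle; pickle.dump(c,open("cw9.pkl","wb"))
E
```

```text
[471.8 176.9 180.1] [-179.89    2.24   -8.11] [-0.6 -1.1 -0.8] 34.0
```

View pics/s9.png

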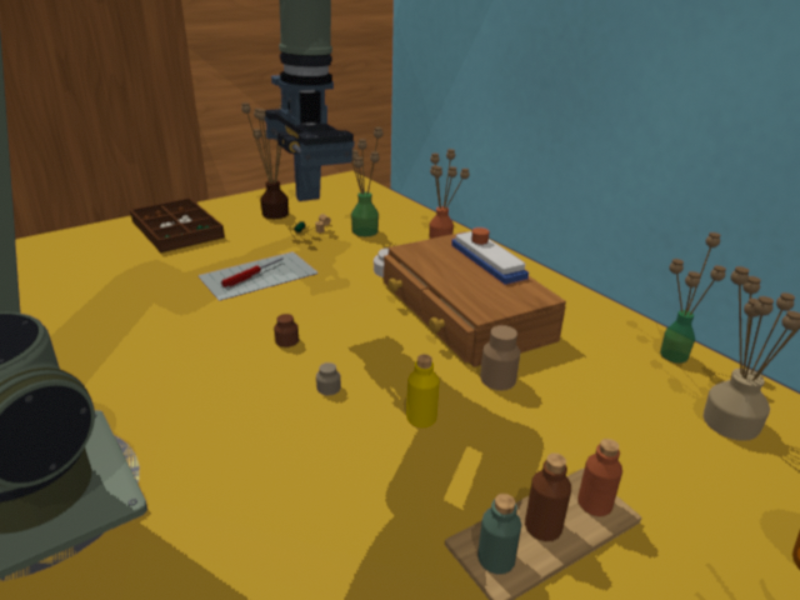

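View pics/w9.png

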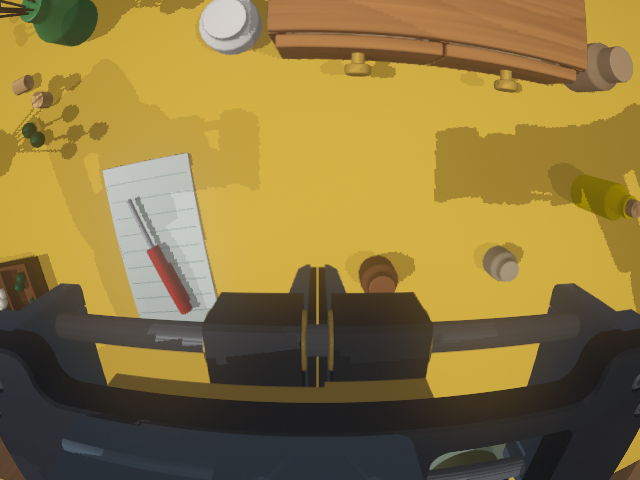

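Both drawers look shut, with knobs at wrist (358,70) and (507,85). I'll check the numbers.

```bash
python3 - <<'E'
from h import *
import pickle
c=pickle.load(open("cw9.pkl","rb"))
im=cv2.imread("pics/w9.png"); cv2.imwrite("pics/w9z.png",cv2.resize(im[20:110,260:620],(800,200),interpolation=cv2.INTER_CUBIC))
a=fonz(c,(357.5,71),40);b=fonz(c,(507,85.5),40);d=b-a
print(a.round(1),b.round(1),np.linalg.norm(d),np.degrees(np.arctan2(d[1],d[0]))+90)
E
```

```text
[600.5 121.1  40. ] [579.1 -24.9  40. ] 147.48964200924632 -8.342736137442188
```

View pics/w9z.png

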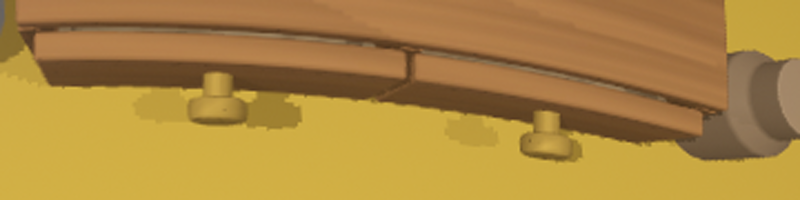

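The two panels are flush with each other, and the line through the knobs is at -8.3°, the same as the chest. One last top-view comparison.

```bash
python3 - <<'E'
from workcell import env, cams, spotter
from h import *
im=cams.grab_frame("top")[:,:,::-1]; o=cv2.imread("pics/top0.png")
cv2.imwrite("pics/t10.png",np.hstack([cv2.resize(x[120:340,190:500],(400,284)) for x in (o,im)]))
print(env.state()["time_s"])
E
```

```text
34.15
```

View pics/t10.png

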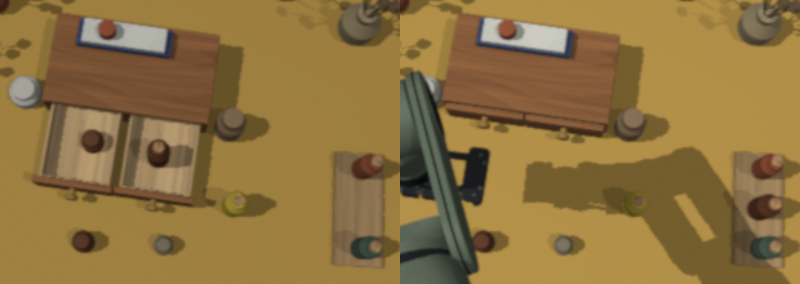

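The before/after view shows both drawers flush, the bottle between the two stocks, and the other visible things where they were. The arm is clear, so I'm handing in.

```bash
python3 -c "
from workcell import env
print(env.job_done())"
```

```text
the job is handed in; nothing more can be done
None
```

The bottle now stands upright on the board between the two stock bottles, and both drawers are pushed home. I handed the job in at about 34 s of the 64 s allowed.

- **Bottle:** I took it out of the right drawer and set it in the gap. In the wrist view it stands about 2 mm off the gap's centre. In the gripper it leaned by perhaps 3–4°, and it settled upright on release.
- **Drawers:** I pushed each one slowly through its catch, right first and then left; the readings showed about 7 N at the right catch and 14 N at the left. Each then met a firm stop. Afterwards the two panels were flush with each other, and the line through the knobs was at -8.3°, against about -8.5° for the chest.
- **Other things:** In the last views the stock bottles, inkwells, jug, dish, burnisher and the yellow bottle look unmoved.
- **Not checked:** I could not see the pot once its drawer was shut. It was still upright after the right drawer was shut, before I pushed its own drawer in.

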